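Press the pivot bushing into the lamp-arm knuckle

ROBOT

A 6-joint arm with a two-finger parallel gripper is mounted at the origin on the work surface. World frame = base frame: x ahead of the robot, y to its left, z up, the work surface at z = 0. Lengths are in m, angles in rad, forces in N, time in s.
With the tool pointing down it reaches from about 0.35 to 0.775 m from the base axis. Payload 7.3 kg.
Tool frame: the origin (TCP) lies midway between the tips of the shut fingers; the grasp point (between the pads) lies 19 mm behind it; z points along the fingers, y is the line along which they close (so a half turn about z gives the same grasp; the last joint's range is limited). The gripper opens to 92 mm and grips with 3 to 60 N. Pads are 19 mm wide; open, the fingers measure 130 mm over their backs; the gripper's body (75 mm by 190 mm) begins 47 mm behind the grasp point.
Start: joints at [1.063, 0.342, 1.524, -0, 1.275, -0.146], TCP at [0.186, 0.491, 0.2] pointing down, gripper open.
Joint ranges: [-2.53, 2.53], [-0.77, 2.02], [0.04, 2.7], [-1, 4.14], [0.28, 2.66], [-3.11, 3.11]. Speed limits (rad/s): [2.57, 2.57, 3.14, 3.14, 3.14, 3.14].

INTERFACE

Orientations are given as [roll, pitch, yaw] about the fixed x, y, z axes, in that order (R = Rz(yaw) Ry(pitch) Rx(roll)).
In Python, from cell import monitor, vision, workorder gives the robot as it stands.
- The arm moves only by the tool move_arm, never from a script. Its argument "rows" is a list of rows, each a list of 5 numbers: the shift along the world's x, y, z in mm, then the turn about the world's z in rad, then the closure, from -1 (fully open) to 1 (shut). A call has 1 to 12 rows; each row shifts and turns the commanded pose from where the row before left it; what a row does not reach is not made up. A row lasts 1/10 s, in which the tool goes at most 50 mm and 8.59 degrees, less where a joint would pass 70% of its speed; a pose out of reach is approached as far as the arm can. A call is refused whole if a number of a shift passes 50 or a number of a turn 0.15, either way. A call with a gripper value outside its range is refused whole. The fingers move at their own pace and stop on an object; "newtons" is the grip in N (left out, the last holds). Time passes only in rows, so rows that do not move let the fingers close. It gives the time, the measured TCP pose, the force, the opening and the grip force at its end, in the units of the state.
- monitor.observe(): the state, without advancing time (a new reading comes with each control period).
- vision.read_camera(name): name is "scene" or "top" or "wrist"; returns the picture (480x640x3 uint8, red, green, blue); there is no depth.
- vision.get_calibration(name): a dict with "K" (3x3 intrinsics, pixels), "k1" (the pictures are not rectified: a ray, as slopes to the right and down, at radius r is drawn at 1 + k1 r^2 times it, then the intrinsics apply), "T" (4x4, takes a point from camera to world coordinates); the wrist camera has in their place "mount" (4x4, takes a point from camera to tool coordinates, whose origin is the TCP and whose axes are the flange's). Camera axes: x right, y up, looking along -z (the intrinsics and any distortion apply to the point x, -y, -z); pixel columns grow to the right and rows downward; lengths in m; the calibration is good to about 2 mm. A picture is of the moment at which its call begins: read the wrist's pose just before it. get_calibration takes no time and is no camera call.
- workorder.hand_in(): hands the job in; it is judged then, once.
The state is a dict: "time": time; "qpos": joint angles; "qvel": joint speeds; "joint_efforts": joint torques, N m; "tool_pos": TCP position; "tool_rot": TCP orientation; "contact_force": force on the tool from outside, world axes, zero at the start; "torque": the same for the moment, N m; "opening": finger opening in m; "grip_force": force on a finger pad.
Only numpy, scipy, OpenCV 4.12 (cv2) and the standard library are available. Lean on these libraries where they do the work, as an engineer would, in place of code of your own. Each camera call takes 0.05 s, during which the arm holds its last target. There are 200 camera calls.

TASK

Of the three bronze bushings in the wooden tray, take the one whose shank fits the bore of the aluminium lamp-arm knuckle (the middle thickness of the three) and press it, shank first, into the inclined bore until its shoulder is fully home, flush on the knuckle's face; then let go of it. Leave the other two bushings standing in the tray, and do not push about or knock over the other things on the bench.

Things in the scene. Friction and masses are not known exactly. Their poses are not given: they have to be found in the camera images.
- bush_mid: Bronze bushing, closed outer end, 81 mm tall, upright in the tray; origin at the centre of its foot, z up its axis. From the foot: shank 45 mm long (chamfered foot), shoulder flange 52 mm in diameter, 6 mm thick (height 45 to 51 mm), gripping neck 32 mm in diameter (height 51 to 81 mm). Its shank is 36 mm in diameter: this is the one that fits. 0.25 to 0.5 kg.
- bush_thin: Bronze bushing, closed outer end, 81 mm tall, upright in the tray; origin at the centre of its foot, z up its axis. From the foot: shank 45 mm long (chamfered foot), shoulder flange 52 mm in diameter, 6 mm thick (height 45 to 51 mm), gripping neck 32 mm in diameter (height 51 to 81 mm). Its shank is 26 mm in diameter: too thin for the bore. Leave it standing.
- bush_thick: Bronze bushing, closed outer end, 81 mm tall, upright in the tray; origin at the centre of its foot, z up its axis. From the foot: shank 45 mm long (chamfered foot), shoulder flange 52 mm in diameter, 6 mm thick (height 45 to 51 mm), gripping neck 32 mm in diameter (height 51 to 81 mm). Its shank is 48 mm in diameter: too thick for the bore. Leave it standing.
- bush_mid_shoulder (a point): Point on the axis of bush_mid at the underside of its shoulder, 45 mm from the foot.
- knuckle: Aluminium block 84 x 84 x 66 mm, fixed in the cradle, tipped 0.6 rad (34 degrees) so its bored face looks up and towards the robot's side. Origin at the centre of its underside, z along the bore, out of the mouth; y is level. The centred round bore is 38 mm in diameter, 60 mm deep, its mouth in the face at z = 66 mm. A 34 mm tube sticks out 150 mm at +y, 30 mm up the block.
- bore_mouth (a point): Centre of the bore's mouth, level with the knuckle's face; same axes as the knuckle.
- seat (a joint): The tight fit: a steel disc that slides down inside the bore. Value in m, 0 when its top is 27 mm below the mouth; starts at 0 to 0.005. A bushing slips in freely until its foot meets the disc; the last 13 to 18 mm must be pressed, with about 8 N along the bore. The disc stays where pushed; with bush_mid fully home it reads about 0.018 (stop at 0.024).
- cradle: Steel assembly cradle fixed to the bench: base plate 150 x 140 x 12 mm with two upright cheeks (tops at 87 mm) that hold the knuckle; origin at the centre of its underside, z up. At its yaw 0 the bore leans towards -x.
- tray: Low plywood tray fixed to the bench, 210 x 290 mm, floor 8 mm above the bench, rim 16 mm high; origin at the centre of its underside. The three bushings stand in a row along its y, about 88 mm apart, in the half nearer the robot.
- spacer_a: Steel spacer ring, 48 mm in diameter, 12 mm high, lying in the far half of the tray. Bystander.
- spacer_b: Steel spacer ring, 56 mm in diameter, 10 mm high, lying in the far half of the tray. Bystander.
- tape_roll: Black tape roll, 56 mm in diameter, 22 mm high, lying on the bench between tray and cradle. Bystander.
- screwdriver: Screwdriver lying on the bench on the robot's side of the cradle. Bystander.
- shade: Open glass lamp shade, 90 mm in diameter and 85 mm high, standing beyond the tray and cradle. Bystander.
- bottle: Clear bottle, 56 mm in diameter and 130 mm high, standing beyond the tray. Bystander.
Mind the look-alikes: they are no part of the job. What is shaped like the bush_mid but black or red is not meant.

How it is judged:
On the way, in this order (a step that is already met when the one before it is completed fails the run):
1. the middle bushing is lifted clear of the tray (height (world z) of bush_mid above 0.06 m), for 0.1 s.
2. its shank is started in the bore, in line with it, the shoulder still clear of the face (angle between the z axis of bush_mid and the z axis of knuckle, either way round below 0.16 rad and z of bush_mid in the frame of knuckle between 0.026 and 0.06 m and x of bush_mid in the frame of knuckle between -0.006 and 0.006 m and y of bush_mid in the frame of knuckle between -0.006 and 0.006 m), for 0.1 s.
3. the bushing is pressed home, shoulder flush on the face (distance between bush_mid_shoulder and bore_mouth below 0.004 m and z of bush_mid_shoulder in the frame of knuckle below 0.068 m and angle between the z axis of bush_mid and the z axis of knuckle, either way round below 0.07 rad), for 0.2 s.
At the end, for the whole second after the job is handed in: bush_mid sits in the knuckle's bore with its shoulder within 2 mm of the face (shoulder centre within 4 mm of the mouth's centre) and its axis within 0.07 rad of the bore's, released and at rest; bush_thin and bush_thick still stand upright (within 0.2 rad), within 40 mm of where they began (all of step 3 and angle between each of bush_thin, bush_thick's own z axis and vertical below 0.2 rad and distance of each of bush_thin, bush_thick from where it was at the start of the episode below 0.04 m and linear speed of bush_mid below 0.01 m/s and contact force between bush_mid and the fingers below 0.1 N); the robot touches nothing.
It fails at once if one of the other two bushings is tipped over or moved by more than 40 mm (angle between any of bush_thin, bush_thick's own z axis and vertical above 0.5 rad or distance of any of bush_thin, bush_thick from where it was at the start of the episode above 0.04 m).
It fails at once if another thing on the bench or in the tray is pushed by more than 40 mm or the shade or bottle is knocked over (distance of any of tape_roll, screwdriver, shade, bottle, spacer_a, spacer_b from where it was at the start of the episode above 0.04 m or angle between any of shade, bottle's own z axis and vertical above 0.5 rad).
It also fails if it takes over 45 s, if anything falls off the work surface, if the arm or the gripper's body presses on something with over 40 N, if the wrist force passes 120 N, or if a joint passes its speed limit or range.

## Working session

There is one attempt and no reset: what is moved stays moved. The work goes in short steps, Python scripts to look and compute and a tool call to move; the robot and the scene stay as the last step left them, time stands still between calls to the robot, and variables do not carry over. Pictures are saved under pics/ and viewed, at most 10 in all, crops included, and the job is handed in when it is done.

Besides the shell and the picture viewer there is one more tool, called after "Request:" as name(argument=value, ...), one argument or row to a line, values as JSON. move_arm: Moves the arm, as the interface text tells. Its arguments: {"type":"object","properties":{"rows":{"type":"array","items":{"type":"array","items":{"type":"number"}}},"newtons":{"type":"number"}},"required":["rows"]}

```bash
mkdir -p pics; cat > h.py <<'E'
import numpy as np, cv2, json
from cell import monitor, vision, workorder
from scipy.spatial.transform import Rotation as R
def snap(n,f):
    im=vision.read_camera(n); cv2.imwrite(f'pics/{f}.png',im[:,:,::-1]); return im
def camT(n,st=None):
    c=vision.get_calibration(n)
    if 'T' in c: return c,np.array(c['T'])
    T=np.eye(4); T[:3,:3]=R.from_euler('xyz',st['tool_rot']).as_matrix(); T[:3,3]=st['tool_pos']
    return c,T@np.array(c['mount'])
def ray(n,uv,st=None):
    c,T=camT(n,st); K=np.array(c['K'])
    p=cv2.undistortPoints(np.array([[uv]],float),K,np.array([c['k1'],0,0,0.]))[0,0]
    return T[:3,3], T[:3,:3]@np.array([p[0],-p[1],-1.])
def onz(n,uv,z,st=None):
    o,d=ray(n,uv,st); return o+d*(z-o[2])/d[2]
def proj(n,P,st=None):
    c,T=camT(n,st); P=np.atleast_2d(P); q=(P-T[:3,3])@T[:3,:3]; q=q*[1,-1,-1]
    return cv2.projectPoints(q,np.zeros(3),np.zeros(3),np.array(c['K']),np.array([c['k1'],0,0,0.]))[0][:,0]
E
python3 - <<'E'
from h import *
s=monitor.observe(); print(s)
for n in ('scene','top'):
    snap(n,n+'0'); c,T=camT(n); print(n,np.round(T,3).tolist(),c['k1'],np.array(c['K'])[0,0])
print(vision.get_calibration('wrist'))
E
```

```text
{'time': 0.0, 'qpos': array([ 1.06298085e+00,  3.42741569e-01,  1.52502501e+00, -1.05571477e-05,
        1.27543089e+00, -1.45995447e-01]), 'qvel': array([ 0.00062684, -0.00087172, -0.00045625, -0.0004389 ,  0.00013113,
       -0.00071583]), 'joint_efforts': array([ 1.17484367e-03, -4.31249464e+01, -2.44212914e+01,  7.18196877e-02,
        5.59981016e-02, -1.49091438e-04]), 'tool_pos': array([0.18558989, 0.49060568, 0.19923245]), 'tool_rot': array([-3.14000344e+00, -2.23476762e-04,  2.77977552e+00]), 'contact_force': array([-0.46132268,  0.47513682,  0.75318174]), 'torque': array([-0.00477655,  0.01819245, -0.00861818]), 'grip_force': 0.0, 'opening': 0.0921776415597589}
scene [[0.723, -0.52, 0.455, 0.91], [0.691, 0.535, -0.486, -0.425], [0.009, 0.666, 0.746, 0.648], [0.0, 0.0, 0.0, 1.0]] -0.04912192965521374 433.34376914509244
top [[-0.06, 0.973, -0.224, 0.307], [-0.998, -0.057, 0.019, -0.054], [0.006, 0.225, 0.974, 1.269], [0.0, 0.0, 0.0, 1.0]] -0.061617737569235005 619.196572561599
{'K': array([[429.1094424 ,   0.        , 311.03117684],
       [  0.        , 429.1094424 , 243.18248809],
       [  0.        ,   0.        ,   1.        ]]), 'k1': -0.08932190214714163, 'mount': array([[-1.21414401e-03,  9.60599751e-01,  2.77932806e-01,
         7.49315821e-02],
       [ 9.99999250e-01,  1.12163618e-03,  4.91844281e-04,
        -7.99739436e-04],
       [ 1.60726003e-04,  2.77933194e-01, -9.60600392e-01,
        -1.85006462e-01],
       [ 0.00000000e+00,  0.00000000e+00,  0.00000000e+00,
         1.00000000e+00]])}
```

View pics/scene0.png

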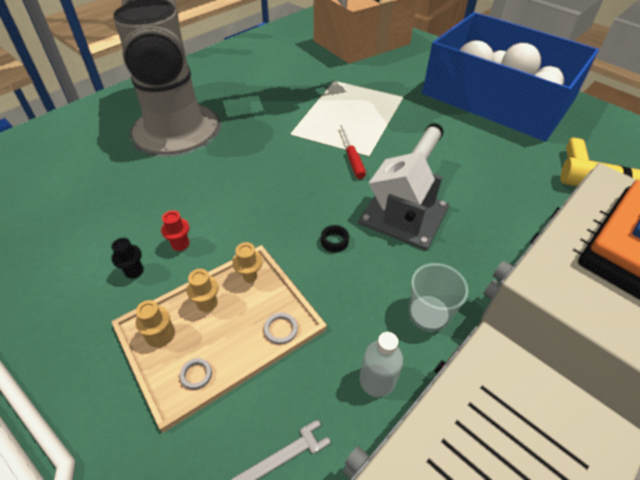

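View pics/top0.png

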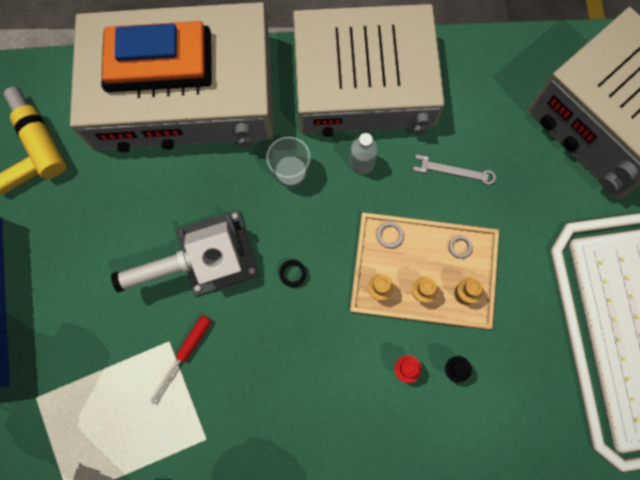

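Scene picture: three bronze bushings at about (153,322), (202,289) and (247,262). The look-alikes are red at (175,230) and black at (127,257), and neither is wanted. The knuckle mouth is at scene (397,166) and top (212,256). Next I'll take a close crop of the three shanks.

```bash
python3 - <<'E'
from h import *
im=cv2.imread('pics/scene0.png')[235:350,115:275]; cv2.imwrite('pics/c1.png',cv2.resize(im,None,fx=5,fy=5,interpolation=cv2.INTER_CUBIC))
for uv in [(381,285),(427,288),(472,288)]: print(uv, onz('top',uv,0.089))
for uv in [(147,308),(199,275),(246,249)]: print(uv, onz('scene',uv,0.089))
for uv in [(362,214),(498,230),(351,311),(493,327)]: print('tray',onz('top',uv,0.016))
print('tape',onz('top',(293,273),.011))
t=cv2.imread('pics/top0.png')[190:310,100:270]; cv2.imwrite('pics/c2.png',cv2.resize(t,None,fx=4.5,fy=4.5,interpolation=cv2.INTER_CUBIC))
E
```

```text
(381, 285) [ 0.50167989 -0.17196494  0.089     ]
(427, 288) [ 0.49052558 -0.26042711  0.089     ]
(472, 288) [ 0.48525951 -0.34785565  0.089     ]
(147, 308) [ 0.48940285 -0.35097543  0.089     ]
(199, 275) [ 0.49537002 -0.25957916  0.089     ]
(246, 249) [ 0.50772616 -0.17271407  0.089     ]
tray [ 0.66711478 -0.1511001   0.016     ]
tray [ 0.61591204 -0.43483291  0.016     ]
tray [ 0.46396663 -0.11419268  0.016     ]
tray [ 0.41385496 -0.40024987  0.016     ]
tape [ 5.50305442e-01 -3.55523952e-05  1.10000000e-02]
```

View pics/c1.png

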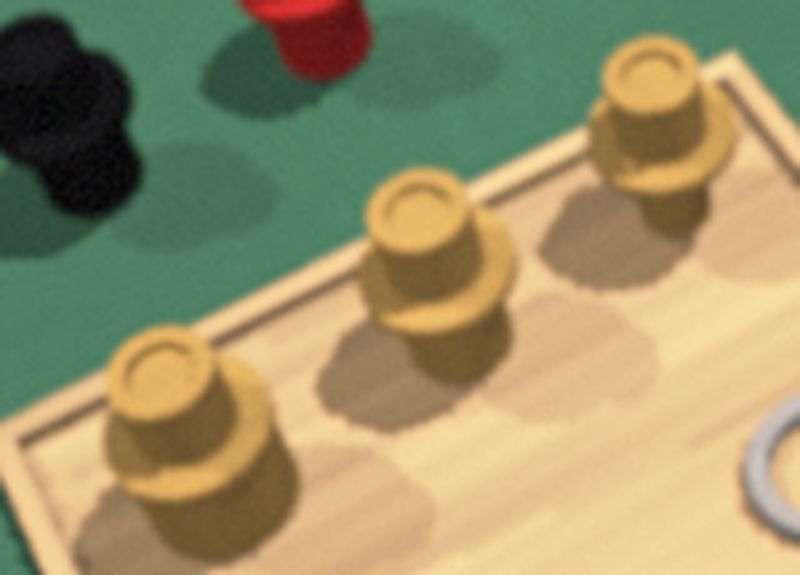

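View pics/c2.png

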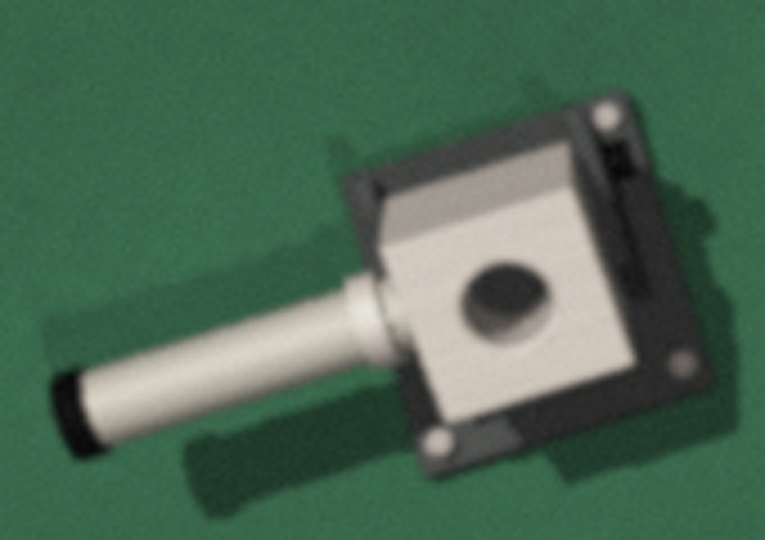

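```bash
python3 - <<'E'
from h import *
def tri(a,b):
    o1,d1=ray('top',a);o2,d2=ray('scene',b);d1/=np.linalg.norm(d1);d2/=np.linalg.norm(d2)
    A=np.stack([d1,-d2],1);t=np.linalg.lstsq(A,o2-o1,rcond=None)[0];p,q=o1+t[0]*d1,o2+t[1]*d2
    return (p+q)/2,np.linalg.norm(p-q)
f=lambda c:(100+c[0]/4.5-.4,190+c[1]/4.5-.4)
m=f((507,303)); print('mouth',m,tri(m,(397,166)))
# refine: scene mouth by dark mask ellipse
g=cv2.cvtColor(cv2.imread('pics/scene0.png'),6)[150:185,375:425]; print(g[4:30:3,5:45:3])
for h in (.09,.10,.11):
    c=[onz('top',f(p),h+z)[:2] for p,z in [((378,243),.0237),((575,187),.0237),((635,360),-.0237),((447,423),-.0237)]]
    c=np.array(c); e1,e2=c[0]-c[1],c[3]-c[2]; n=(c[0]+c[1]-c[2]-c[3])/2
    print(h,c.mean(0).round(4),[np.linalg.norm(e).round(4) for e in(e1,e2,n)],[np.arctan2(-e[0],e[1]).round(3) for e in (e1,e2)],np.arctan2(n[1],n[0]).round(3))
E
```

```text
mouth (212.26666666666668, 256.93333333333334) (array([0.5724143 , 0.14995802, 0.11333109]), np.float64(0.0046640780205948465))
[[109 111 110 110 111 112 114 119 141 169 199 209 210 210]
 [111 111 114 130 155 182 202 210 213 212 211 212 211 204]
 [112 123 204 212 212 212 209 198 206 210 209 208 207 201]
 [109 194 208 211 220 195 145 122 144 209 210 207 202 204]
 [171 212 213 227 188 148 133 129 196 209 210 205 200 201]
 [207 211 226 200 185 140 155 202 210 208 206 199 199 201]
 [210 204 216 200 195 190 210 210 207 208 202 201 201 201]
 [211 212 207 211 207 209 209 206 200 203 198 199 200 201]
 [210 209 207 198 184 161 143 130 121 181 199 200 201 201]]
0.09 [0.5753 0.1514] [np.float64(0.0871), np.float64(0.0864), np.float64(0.0716)] [np.float64(0.229), np.float64(0.274)] 0.26
0.1 [0.573  0.1497] [np.float64(0.0864), np.float64(0.0857), np.float64(0.0708)] [np.float64(0.229), np.float64(0.274)] 0.259
0.11 [0.5708 0.1479] [np.float64(0.0856), np.float64(0.085), np.float64(0.0701)] [np.float64(0.229), np.float64(0.274)] 0.259
```

The three bronze shanks read thick, mid, thin from left to right, so the middle one at scene (202,289), about (0.493, -0.260) in world, is wanted. In the top view the mouth is at (212,257), about (0.571, 0.149, 0.113), with a yaw near 0.255. I'll pass in front of the knuckle for a closer look with the wrist camera.

Request:
move_arm(
  rows=[
    [40,-30,0,0.1,-1],
    [40,-30,0,0.1,-1],
    [40,-30,0,0,-1],
    [40,-30,0,0,-1],
    [30,-40,0,0,-1],
    [30,-40,0,0,-1],
    [10,-40,0,0,-1],
    [0,-40,0,0,-1],
    [0,-40,0,0,-1],
    [0,-20,0,0,-1],
    [0,0,0,0,-1],
    [0,0,0,0,-1],
  ],
)

```text
time: 1.3
tool_pos: [0.4159, 0.1512, 0.1999]
tool_rot: [3.141, -0.0, 2.978]
contact_force: [0.5, -0.2, -0.1]
opening: 0.092
grip_force: 0.0
```

```bash
python3 - <<'E'
from h import *
s=monitor.observe(); im=snap('wrist','w1'); json.dump({k:s[k].tolist() for k in('tool_pos','tool_rot')},open('w1.json','w'))
print(s['tool_pos'],s['tool_rot'],s['time'],proj('wrist',[[.571,.149,.113]],s))
E
```

```text
[0.41586808 0.15116071 0.19991507] [ 3.14107101e+00 -1.49761472e-04  2.97847493e+00] 1.3 [[342.34662547 429.96441169]]
```

View pics/w1.png

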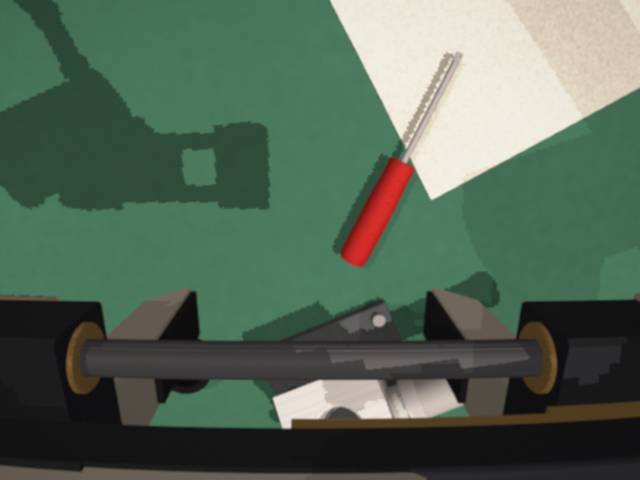

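The wrist picture shows the mouth at about (342,415), half hidden behind the fingers. I'll move forward so the mouth sits in front of them.

Request:
move_arm(
  rows=[
    [48,0,10,0,-1],
    [48,0,10,0,-1],
    [48,0,10,0,-1],
    [0,0,0,0,-1],
    [0,0,0,0,-1],
  ],
)

```text
time: 1.85
tool_pos: [0.5598, 0.1523, 0.2285]
tool_rot: [-3.141, -0.002, 2.981]
contact_force: [-0.8, -0.1, -0.3]
opening: 0.0917
grip_force: 0.0
```

```bash
python3 - <<'E'
from h import *
s=monitor.observe(); im=snap('wrist','w2')
print(s['tool_pos'],s['tool_rot'],s['time'],proj('wrist',[[.571,.149,.113]],s))
g=cv2.cvtColor(im,cv2.COLOR_RGB2HSV)
E
```

```text
[0.55983848 0.15231874 0.22852864] [-3.14131849e+00 -2.20025309e-03  2.98115841e+00] 1.85 [[310.3237646  243.12798458]]
```

View pics/w2.png

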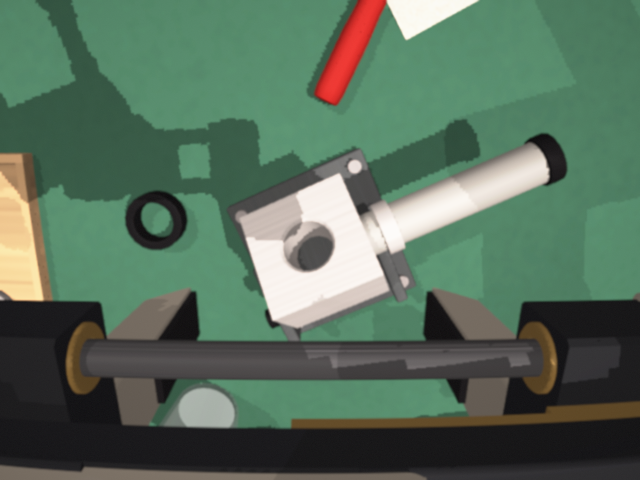

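The wrist picture shows the mouth ellipse centred at about (310,247). My estimate projects to (310,243), so the two agree within about 3 mm. Next I'll move over the middle bushing.

Request:
move_arm(
  rows=[
    [-9,-46,0,0,-0.2],
    [-9,-46,0,0,-0.2],
    [-9,-46,0,0,-0.2],
    [-9,-46,0,0,-0.2],
    [-9,-46,0,0,-0.2],
    [-9,-46,0,0,-0.2],
    [-8,-46,0,0,-0.2],
    [-8,-46,0,0,-0.2],
    [-5,-44,0,0,-0.2],
    [0,0,0,0,-0.2],
    [0,0,0,0,-0.2],
  ],
)

```text
time: 3.0
tool_pos: [0.484, -0.2602, 0.2299]
tool_rot: [3.141, -0.001, 2.979]
contact_force: [0.4, 0.3, 0.6]
opening: 0.0551
grip_force: 0.0
```

```bash
python3 - <<'E'
from h import *
S={'tool_pos':[0.55983848,0.15231874,0.22852864],'tool_rot':[-3.14131849,-2.20025309e-03,2.98115841]}
for z in (.105,.110,.113,.116,.12): print(z,onz('top',(212.3,256.9),z),onz('wrist',(310,247),z,S),onz('scene',(397,166),z))
c=[onz('wrist',p,.113+h,S) for p,h in [((241,222),-.0237),((338,174),-.0237)]]; print('near edge',c, np.arctan2(-(c[1]-c[0])[0],(c[1]-c[0])[1]), np.linalg.norm(c[1]-c[0]))
s=monitor.observe(); im=snap('wrist','w3'); print(s['tool_pos'],s['tool_rot'],s['opening'],s['time'])
h=cv2.cvtColor(im,cv2.COLOR_RGB2HSV); 
print(proj('wrist',[[.493,-.26,.089],[.493,-.26,.059]],s))
E
```

```text
0.105 [0.57260695 0.14969675 0.105     ] [0.57620882 0.14788552 0.105     ] [0.56839682 0.16118113 0.105     ]
0.11 [0.57146425 0.14882083 0.11      ] [0.57474756 0.14813835 0.11      ] [0.5715416  0.15578732 0.11      ]
0.113 [0.57077864 0.14829528 0.113     ] [0.57387081 0.14829004 0.113     ] [0.57342847 0.15255103 0.113     ]
0.116 [0.57009302 0.14776973 0.116     ] [0.57299405 0.14844174 0.116     ] [0.57531534 0.14931474 0.116     ]
0.12 [0.56917886 0.147069   0.12      ] [0.57182504 0.148644   0.12      ] [0.57783117 0.14499969 0.12      ]
near edge [array([0.55216699, 0.09741174, 0.0893    ]), array([0.52757106, 0.17718835, 0.0893    ])] 0.2990631595866634 0.08348213337975413
[ 0.48396127 -0.26019509  0.22988075] [ 3.14060122e+00 -6.16848328e-04  2.97867479e+00] 0.055059532012539374 3.0
[[314.1738064  230.66570582]
 [313.89349363 221.88278227]]
```

View pics/w3.png

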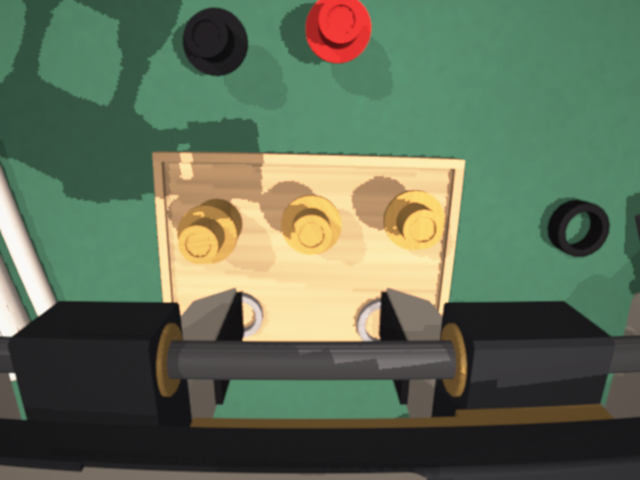

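The wrist picture shows the middle bushing's neck top at (311,233), against a predicted (314,231). That puts the bushing at about (0.4945, -0.262), so I'll descend and grip there.

Request:
move_arm(
  rows=[
    [10,-2,-30,0,-0.2],
    [0,0,-40,0,-0.2],
    [0,0,-40,0,-0.2],
    [0,0,-30,0,-0.2],
    [0,0,-17,0,-0.2],
    [0,0,-10,0,-0.2],
    [0,0,0,0,-0.2],
    [0,0,0,0,1],
    [0,0,0,0,1],
    [0,0,0,0,1],
    [0,0,0,0,1],
    [0,0,0,0,1],
  ],
  newtons=25,
)

```text
time: 4.25
tool_pos: [0.4949, -0.2631, 0.0633]
tool_rot: [-3.141, 0.001, 2.98]
contact_force: [-0.7, -0.1, -0.2]
opening: 0.0196
grip_force: 0.0
```

```bash
python3 - <<'E'
from h import *
s=monitor.observe(); print(s['tool_pos'],s['opening'],s['grip_force'],s['contact_force'])
im=cv2.cvtColor(snap('scene','s1'),4)[215:355,95:285]
cv2.imwrite('pics/s1c.png',cv2.resize(im,None,fx=4,fy=4,interpolation=cv2.INTER_CUBIC))
print(proj('scene',[s['tool_pos'],[.4945,-.262,.089]]))
E
```

```text
[ 0.49489346 -0.2631407   0.06329259] 0.019600358047709106 0.0 [-0.73528844 -0.06292099 -0.19378949]
[[200.15991728 285.41609158]
 [197.42952122 275.57350626]]
```

View pics/s1c.png

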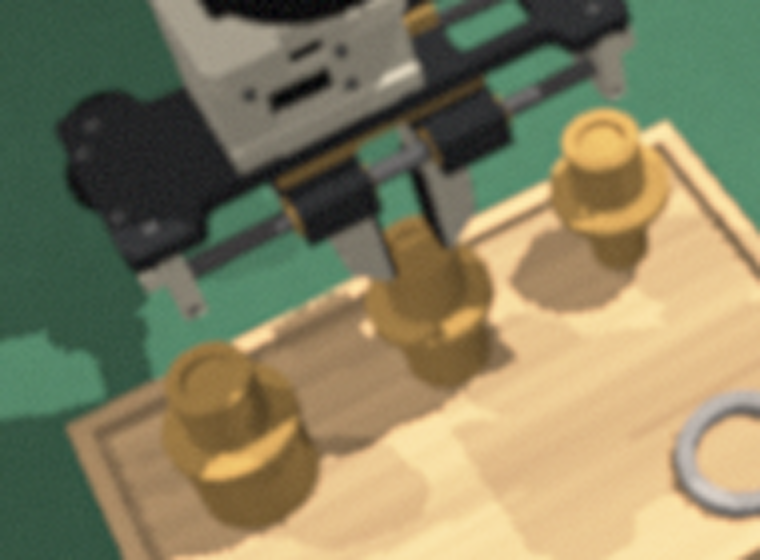

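```bash
python3 - <<'E'
from h import *
s=monitor.observe(); Rm=R.from_euler('xyz',s['tool_rot']).as_matrix(); p=s['tool_pos']
for y in (-.028,-.016,-.010,.010,.016,.028):
  for x in (-.0095,.0095):
    print(y,x,((proj('scene',[p+Rm@[x,y,0]])-[95,215])*4).round(0))
print(onz('scene',(95+405/4,215+238/4),.089))
im=snap('wrist','w4'); im=cv2.imread('pics/w4.png')[150:480,100:540]; cv2.imwrite('pics/w4c.png',im)
E
```

```text
-0.028 -0.0095 [[368. 332.]]
-0.028 0.0095 [[348. 300.]]
-0.016 -0.0095 [[396. 317.]]
-0.016 0.0095 [[375. 285.]]
-0.01 -0.0095 [[409. 310.]]
-0.01 0.0095 [[388. 278.]]
0.01 -0.0095 [[453. 285.]]
0.01 0.0095 [[432. 255.]]
0.016 -0.0095 [[467. 278.]]
0.016 0.0095 [[445. 248.]]
0.028 -0.0095 [[493. 264.]]
0.028 0.0095 [[471. 234.]]
[ 0.49141591 -0.2620671   0.089     ]
```

View pics/w4c.png

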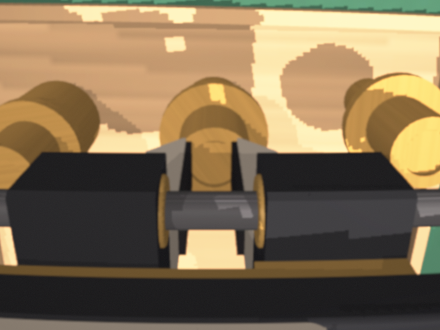

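Scene crop: the middle bushing is still upright at crop (405,238) and the fingers sit at its neck. The wrist crop shows the neck top at (213,160) between the fingers. I'll let the fingers settle and read the grip again.

Request:
move_arm(
  rows=[
    [0,0,0,0,1],
    [0,0,0,0,1],
  ],
  newtons=25,
)

```text
time: 4.55
tool_pos: [0.4948, -0.263, 0.0629]
tool_rot: [3.141, -0.0, 2.98]
contact_force: [0.1, -0.5, 0.7]
opening: 0.0006
grip_force: 0.0
```

```bash
python3 - <<'E'
from h import *
s=monitor.observe(); print(s['tool_pos'],s['opening'],s['grip_force'],s['time'],s['joint_efforts'])
a=cv2.cvtColor(snap('scene','s2'),4)[215:335,130:270]; b=cv2.cvtColor(snap('wrist','w5'),4)[200:400,200:420]
a=cv2.resize(a,(400,343),interpolation=2); b=cv2.resize(b,(400,364),interpolation=2)
o=np.zeros((370,800,3),np.uint8); o[:343,:400]=a;o[:364,400:]=b; cv2.imwrite('pics/comp.png',o)
E
```

```text
[ 0.49476319 -0.26299059  0.06289962] 0.0006018302678842805 0.0 4.55 [-5.13386767e-03 -4.93763816e+01 -2.03863853e+01 -5.79427800e-02
  5.77354187e-02  2.39093433e-04]
```

View pics/comp.png

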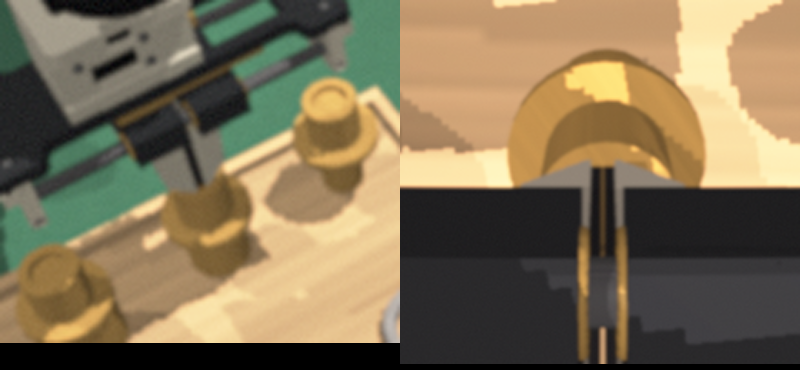

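The composite shows the fingers fully shut and passing straight through the bronze neck, with no contact force. In this simulation the neck does not resist the fingers. I'll open, go lower and try the flange and shank, which the fingers may be able to touch.

Request:
move_arm(
  rows=[
    [0,0,0,0,-0.52],
    [0,0,0,0,-0.52],
    [0,0,0,0,-0.52],
    [0,0,0,0,-0.52],
    [0,0,0,0,-0.52],
    [0,0,0,0,-0.52],
    [0,0,0,0,-0.52],
    [0,0,0,0,-0.52],
    [0,0,0,0,-0.52],
    [0,0,0,0,-0.52],
  ],
)

```text
time: 5.65
tool_pos: [0.4948, -0.263, 0.0629]
tool_rot: [3.142, 0.0, 2.98]
contact_force: [0.1, -0.1, -0.6]
opening: 0.0691
grip_force: 0.0
```

Request:
move_arm(
  rows=[
    [0,0,-10,0,-0.52],
    [0,0,-10,0,-0.52],
    [0,0,-8,0,-0.52],
    [0,0,0,0,0],
    [0,0,0,0,0],
    [0,0,0,0,0],
    [0,0,0,0,0],
  ],
  newtons=15,
)

```text
time: 6.35
tool_pos: [0.495, -0.2631, 0.0353]
tool_rot: [-3.141, 0.001, 2.98]
contact_force: [0.1, -0.5, -0.5]
opening: 0.0467
grip_force: 0.0
```

```bash
python3 - <<'E'
from h import *
s=monitor.observe(); print(s['tool_pos'],s['opening'],s['grip_force'],s['contact_force'],s['time'])
E
```

```text
[ 0.49504924 -0.26313243  0.03531056] 0.04672526389530846 0.0 [ 0.14193812 -0.49072347 -0.52776035] 6.35
```

Request:
move_arm(
  rows=[
    [0,0,0,0,0.6],
    [0,0,0,0,0.6],
    [0,0,0,0,0.6],
    [0,0,0,0,0.6],
    [0,0,0,0,0.6],
  ],
  newtons=15,
)

```text
time: 6.85
tool_pos: [0.4949, -0.263, 0.0351]
tool_rot: [3.142, 0.0, 2.98]
contact_force: [0.1, 0.0, 0.5]
opening: 0.0319
grip_force: 15.0
```

The fingers stopped at 32 mm with the full 15 N, so something is held now. I'll lift gently and check with colour masks whether the bushing follows.

Request:
move_arm(
  rows=[
    [0,0,5,0,1],
    [0,0,10,0,1],
    [0,0,15,0,1],
    [0,0,15,0,1],
    [0,0,15,0,1],
    [0,0,15,0,1],
    [0,0,0,0,1],
  ],
  newtons=25,
)

```text
time: 7.55
tool_pos: [0.496, -0.2638, 0.1125]
tool_rot: [-3.14, 0.004, 2.98]
contact_force: [-0.6, 0.2, -2.4]
opening: 0.0316
grip_force: 25.0
```

```bash
cat >> h.py <<'E'
def bronze(im,box=None):
    h=cv2.cvtColor(im,cv2.COLOR_RGB2HSV); m=cv2.inRange(h,(12,130,50),(26,255,255))
    n,l,st,c=cv2.connectedComponentsWithStats(m)
    return m,[(st[i].tolist(),c[i].round(1).tolist()) for i in range(1,n) if st[i][4]>60]
E
python3 - <<'E'
from h import *
s=monitor.observe(); print(s['tool_pos'],s['opening'],s['grip_force'],s['contact_force'],s['time'])
print('before',bronze(cv2.cvtColor(cv2.imread('pics/scene0.png'),4))[1])
print('after',bronze(snap('scene','s3'))[1])
print(proj('scene',[s['tool_pos'],s['tool_pos']+[0,0,.019],[.495,-.262,.089],[.495,-.262,.163]]))
print('wrist',bronze(snap('wrist','w6'))[1])
E
```

```text
[ 0.495954   -0.2638038   0.11246273] 0.03162681065844968 24.963358640670776 [-0.63424575  0.16180062 -2.43105167] 7.55
before [([561, 138, 37, 48, 962], [575.6, 162.5]), ([603, 163, 21, 10, 69], [615.2, 166.8]), ([600, 169, 40, 95, 1647], [625.0, 224.8]), ([233, 243, 29, 39, 767], [247.0, 261.2]), ([187, 270, 31, 41, 949], [202.3, 289.6]), ([136, 301, 38, 46, 1262], [154.0, 323.5])]
after [([561, 138, 37, 48, 762], [574.2, 164.9]), ([599, 169, 41, 95, 1716], [624.5, 225.8]), ([150, 221, 38, 20, 88], [166.1, 231.7]), ([177, 238, 31, 48, 1001], [192.7, 261.6]), ([233, 243, 29, 39, 766], [247.0, 261.2]), ([136, 301, 38, 46, 1265], [154.1, 323.5])]
[[193.98796999 267.81740318]
 [191.40165669 260.22865804]
 [197.61560941 275.75193192]
 [187.51158258 245.8486991 ]]
wrist [([420, 203, 94, 89, 6203], [465.9, 249.3]), ([114, 212, 103, 91, 7236], [165.2, 260.4]), ([253, 241, 118, 100, 8154], [311.2, 294.0]), ([217, 324, 16, 74, 719], [223.1, 361.3]), ([389, 324, 18, 74, 734], [398.9, 361.3]), ([286, 380, 51, 9, 312], [311.1, 383.2]), ([128, 407, 427, 21, 4800], [368.9, 419.7])]
```

The bushing did follow: its mask centre rose from row 290 to 262, and it weighs about 2.4 N. So the real fingertips are about 27 mm short of the reported TCP, and the first closure simply shut above the neck; my reading that they passed through it was wrong. The tool can't tilt, so I'll set the bushing down, regrip 4 mm higher, and pivot it in the grip against the inner side of the near tray rim.

Request:
move_arm(
  rows=[
    [0,0,-30,0,1],
    [0,0,-30,0,1],
    [0,0,-12,0,1],
    [0,0,-4,0,1],
    [0,0,0,0,-0.1],
    [0,0,0,0,-0.1],
    [0,0,0,0,-0.1],
    [0,0,3,0,-0.1],
    [0,0,0,0,1],
    [0,0,0,0,1],
    [0,0,0,0,1],
    [0,0,0,0,1],
  ],
  newtons=25,
)

```text
time: 8.85
tool_pos: [0.4948, -0.2629, 0.0369]
tool_rot: [3.141, 0.0, 2.98]
contact_force: [-0.4, 0.1, 0.4]
opening: 0.0316
grip_force: 24.9
```

Request:
move_arm(
  rows=[
    [0,0,3,0,1],
    [-10,2,0,0,1],
    [-10,2,0,0,1],
    [-5,1,0,0,1],
    [0,0,0,0,1],
  ],
)

```text
time: 9.35
tool_pos: [0.4687, -0.2576, 0.0399]
tool_rot: [3.141, -0.001, 2.979]
contact_force: [0.5, -0.5, -3.3]
opening: 0.0313
grip_force: 24.9
```

Request:
move_arm(
  rows=[
    [-3,0.5,0,0,1],
    [0,0,0,0,1],
  ],
)

```text
time: 9.55
tool_pos: [0.467, -0.2577, 0.0401]
tool_rot: [-3.141, 0.001, 2.98]
contact_force: [0.8, 1.1, -2.8]
opening: 0.0314
grip_force: 24.9
```

Request:
move_arm(
  rows=[
    [-3,0.5,0,0,1],
    [0,0,0,0,1],
  ],
)

```text
time: 9.75
tool_pos: [0.4646, -0.2571, 0.0404]
tool_rot: [-3.141, 0.002, 2.98]
contact_force: [2.7, 0.3, -0.7]
opening: 0.0317
grip_force: 25.0
```

Request:
move_arm(
  rows=[
    [-3,0.5,0,0,1],
    [0,0,0,0,1],
  ],
)

```text
time: 9.95
tool_pos: [0.4617, -0.2567, 0.0407]
tool_rot: [-3.141, 0.002, 2.98]
contact_force: [4.4, 2.8, 3.8]
opening: 0.0316
grip_force: 25.0
```

Contact with the rim began at x of about 0.466. Tilting to 0.6 rad needs about 39 mm of travel past contact, so I'll drag the remaining distance.

Request:
move_arm(
  rows=[
    [-4,0.7,0,0,1],
    [-4,0.7,0,0,1],
    [-4,0.7,0,0,1],
    [-4,0.7,0,0,1],
    [-4,0.7,0,0,1],
    [0,0,0,0,1],
  ],
)

```text
time: 10.55
tool_pos: [0.4408, -0.2533, 0.0405]
tool_rot: [-3.141, 0.001, 2.98]
contact_force: [2.8, 1.3, 5.5]
opening: 0.0313
grip_force: 25.0
```

Request:
move_arm(
  rows=[
    [-4,0.7,0,0,1],
    [-4,0.7,0,0,1],
    [-4,0.7,0,0,1],
    [-3,0.5,0,0,1],
    [0,0,0,0,1],
  ],
)

```text
time: 11.05
tool_pos: [0.425, -0.2502, 0.0398]
tool_rot: [3.141, -0.001, 2.98]
contact_force: [0.9, -0.6, 0.8]
opening: 0.0314
grip_force: 25.0
```

```bash
python3 - <<'E'
from h import *
s=monitor.observe(); print(s['tool_pos'],s['opening'],s['contact_force'],s['time'])
m,b=bronze(snap('scene','s4')); print(b)
E
```

```text
[ 0.42495993 -0.25016799  0.03980145] 0.03136772005979516 [ 0.94609395 -0.57446487  0.79100862] 11.05
[([561, 138, 37, 48, 790], [574.4, 164.6]), ([599, 169, 41, 95, 1696], [624.6, 225.6]), ([147, 225, 35, 18, 69], [160.4, 234.7]), ([171, 241, 34, 50, 995], [187.4, 265.9]), ([233, 243, 29, 39, 764], [247.1, 261.4]), ([136, 300, 38, 47, 1270], [153.8, 323.2])]
```

Request:
move_arm(
  rows=[
    [0,0,15,0,1],
    [0,0,30,0,1],
    [0,0,40,0,1],
    [0,0,40,0,1],
    [0,0,25,0,1],
    [0,0,0,0,1],
  ],
)

```text
time: 11.7
tool_pos: [0.4263, -0.251, 0.1924]
tool_rot: [-3.139, 0.003, 2.98]
contact_force: [0.9, -0.7, -2.9]
opening: 0.0318
grip_force: 25.0
```

```bash
cat >> h.py <<'E'
def model(p,yaw,th,hp=.068,dz=.039):
    "silhouette hull points of shank for tool at p; bore-plane direction yaw (toward foot), tilt th"
    u=np.array([np.cos(yaw),np.sin(yaw),0]); z=np.array([0,0,1.]); a=-np.sin(th)*u+np.cos(th)*z
    e1=np.cos(th)*u+np.sin(th)*z; e2=np.cross(a,e1); piv=np.array(p)+[0,0,dz]
    ph=np.linspace(0,2*np.pi,60)[:,None]
    ring=lambda h,r: piv+(h-hp)*a+r*(np.cos(ph)*e1+np.sin(ph)*e2)
    return dict(foot=ring(0,.018),sh=ring(.045,.018),fl=ring(.045,.026),ft=ring(.051,.026),top=ring(.081,.016)),a
E
python3 - <<'E'
from h import *
s=monitor.observe(); print(s['tool_pos'],s['opening'],s['contact_force'],s['time'])
im=snap('scene','s5'); m,b=bronze(im); print(b)
for th in (0,.4,.5,.6,.7):
    d,a=model(s['tool_pos'],-.165,th); P=proj('scene',np.vstack([d['foot'],d['fl'],d['ft']])); P2=proj('scene',d['foot'])
    print(th,P.min(0).round(1),P.max(0).round(1),'foot',P2.mean(0).round(1))
    if b:
        hull=cv2.convexHull(P.astype(np.float32)); mm=np.zeros(m.shape,np.uint8); cv2.fillConvexPoly(mm,hull.astype(int),255)
        print('  hull area',int((mm>0).sum()),'bronze inside',int((m[mm>0]>0).sum()))
im=snap('wrist','w7'); m,b=bronze(im); print('wrist',b)
for th in (0,.4,.5,.6,.7):
    d,a=model(s['tool_pos'],-.165,th); P=proj('wrist',np.vstack([d['foot'],d['fl'],d['ft']]),s); print(th,P.min(0).round(1),P.max(0).round(1))
E
```

```text
[ 0.42630903 -0.25098098  0.1923875 ] 0.03177673903713544 [ 0.89965869 -0.71492184 -2.90891731] 11.7
[([155, 118, 13, 9, 75], [160.9, 121.8]), ([111, 137, 60, 27, 186], [136.2, 151.0]), ([561, 138, 37, 48, 871], [574.9, 163.5]), ([599, 169, 41, 95, 1688], [624.7, 225.4]), ([145, 174, 42, 59, 1378], [165.1, 203.1]), ([233, 243, 29, 39, 759], [247.1, 261.3]), ([136, 300, 38, 47, 1276], [153.9, 323.2])]
0 [140.9 182.1] [179.5 226.6] foot [167.8 218.2]
  hull area 1359 bronze inside 1034
0.4 [143.1 187.6] [185.6 232.2] foot [174.1 225.9]
  hull area 1347 bronze inside 1041
0.5 [143.5 188.4] [186.8 232.8] foot [175.3 227. ]
  hull area 1321 bronze inside 1013
0.6 [143.8 188.8] [187.8 233.2] foot [176.3 227.7]
  hull area 1282 bronze inside 976
0.7 [144.1 188.8] [188.7 233.4] foot [177.2 228. ]
  hull area 1231 bronze inside 926
wrist [([389, 271, 65, 32, 1572], [420.1, 288.5]), ([173, 272, 65, 32, 1391], [207.4, 289.5]), ([265, 276, 93, 65, 5172], [311.0, 311.2]), ([217, 324, 17, 74, 728], [223.3, 361.5]), ([389, 324, 18, 74, 741], [398.9, 361.4]), ([265, 380, 91, 21, 1355], [311.0, 388.0]), ([128, 407, 427, 21, 4874], [367.7, 419.7])]
0 [250.5 234.1] [375.8 362.7]
0.4 [250.8 261.7] [375.4 387.4]
0.5 [250.7 266.4] [375.4 392.8]
0.6 [250.5 271.5] [375.6 397.7]
0.7 [250.2 277. ] [375.9 402.9]
```

The bounding box in scene, x 145–187 with its bottom at row 233, fits a tilt of about 0.6 (predicted 143.8–187.8 and 233.2), so the tilt holds. Before going over, I'll refine the mouth centre from the pictures I already have.

```bash
python3 - <<'E'
from h import *
S={'tool_pos':[0.55983848,0.15231874,0.22852864],'tool_rot':[-3.14131849,-2.20025309e-03,2.98115841]}
def hole(f,c,r,sc):
    g=cv2.cvtColor(cv2.imread(f'pics/{f}.png'),6).astype(float); out=[]
    g=cv2.GaussianBlur(g,(3,3),0)
    # edge points: outermost strong bright->dark crossing scanning inward from the face
    for t in np.linspace(0,2*np.pi,72,endpoint=False):
        rr=np.arange(r*1.45,r*.6,-.25); x=c[0]+rr*np.cos(t); y=c[1]+rr*np.sin(t)
        v=cv2.remap(g.astype(np.float32),x[None].astype(np.float32),y[None].astype(np.float32),1)[0]
        dv=v[:-4]-v[4:]; i=int(dv.argmax())
        if dv[i]>sc: out.append((x[i+2],y[i+2]))
    out=np.array(out,np.float32); e=cv2.fitEllipse(out); print(f,len(out),e); return e[0]
w=hole('w2',(310,247),26,12); t=hole('top0',(212.3,256.9),10,12); sc=hole('scene0',(396,166),9,12)
for z in (.110,.113,.116,.119): print(z,onz('top',t,z),onz('wrist',w,z,S),onz('scene',sc,z))
E
```

```text
w2 71 ((308.15045166015625, 245.9243927001953), (49.16161346435547, 51.933292388916016), 52.57063674926758)
top0 72 ((211.54251098632812, 256.98870849609375), (17.386926651000977, 19.381399154663086), 50.08258056640625)
scene0 28 ((398.3563232421875, 166.21986389160156), (7.704610347747803, 14.509817123413086), 44.10837173461914)
0.11 [0.57137458 0.15027878 0.11      ] [0.57371034 0.14692671 0.11      ] [0.57382594 0.15711038 0.11      ]
0.113 [0.57068919 0.14974945 0.113     ] [0.57284381 0.14709038 0.113     ] [0.57570009 0.15386672 0.113     ]
0.116 [0.57000381 0.14922013 0.116     ] [0.57197729 0.14725405 0.116     ] [0.57757423 0.15062306 0.116     ]
0.119 [0.56931842 0.14869081 0.119     ] [0.57111076 0.14741772 0.119     ] [0.57944837 0.14737941 0.119     ]
```

Request:
move_arm(
  rows=[
    [9,42,0,0.1,1],
    [9,42,0,0.1,1],
    [9,42,0,0.1,1],
    [9,42,0,0.127,1],
    [9,42,0,0,1],
    [9,42,0,0,1],
    [9,42,0,0,1],
    [10,42,0,0,1],
    [10,45,0,0,1],
    [0,0,0,0,1],
    [0,0,0,0,1],
  ],
)

```text
time: 12.9
tool_pos: [0.5071, 0.1312, 0.1871]
tool_rot: [3.141, -0.006, -2.874]
contact_force: [-0.2, -0.8, -3.2]
opening: 0.0313
grip_force: 25.0
```

```bash
cat > chk.py <<'E'
from h import *
import sys
s=monitor.observe(); print(s['tool_pos'],s['tool_rot'],s['opening'],s['contact_force'],s['time'])
im=snap('scene',sys.argv[1]); m,b=bronze(im); print([x for x in b if x[0][0]>260 and x[0][0]<540])
for th in (.5,.6,.7):
    d,a=model(s['tool_pos'],s['tool_rot'][2]%(2*np.pi)-np.pi,th); P=proj('scene',np.vstack([d['foot'],d['fl'],d['ft']]))
    print(th,P.min(0).round(1),P.max(0).round(1),'foot',proj('scene',d['foot']).mean(0).round(1))
M=np.array([.572,.1475,.115]); ph=.265; u=np.array([np.cos(ph),np.sin(ph),0]); a=-np.sin(.6)*u+np.cos(.6)*np.array([0,0,1])
for L in (.04,.008,0): print(L,'needed shift mm',((M+(.068+L)*a-[0,0,.039]-s['tool_pos'])*1e3).round(1),'a',a.round(3))
E
python3 chk.py s6
```

```text
[0.50710204 0.13122397 0.18714737] [ 3.14111398 -0.00585742 -2.87375051] 0.03126632899849016 [-0.1928665  -0.7799729  -3.18788202] 12.9
[([363, 97, 29, 45, 600], [379.2, 123.3])]
0.5 [358.7 106.5] [391.1 143.6] foot [382.1 138.3]
0.6 [360.  105.8] [394.  143.2] foot [385.2 137.6]
0.7 [361.4 104.8] [396.6 142.6] foot [388.2 136.6]
0.04 needed shift mm [  6.    0.3 -22. ] a [-0.545 -0.148  0.825]
0.008 needed shift mm [ 23.5   5.  -48.4] a [-0.545 -0.148  0.825]
0 needed shift mm [ 27.8   6.2 -55. ] a [-0.545 -0.148  0.825]
```

The silhouette agrees with a tilt of 0.5–0.6. I'll move to 8 mm off the mouth, then feed in along the bore in small steps and watch the force.

Request:
move_arm(
  rows=[
    [6,0,-22,0,1],
    [9,2,-13,0,1],
    [9,3,-13,0,1],
    [0,0,0,0,1],
    [0,0,0,0,1],
  ],
)

```text
time: 13.45
tool_pos: [0.5328, 0.1353, 0.1416]
tool_rot: [3.141, -0.001, -2.877]
contact_force: [-0.5, -0.1, -2.7]
opening: 0.0316
grip_force: 25.0
```

```bash
python3 chk.py s7
```

```text
[0.53279601 0.13527088 0.14157431] [ 3.14133783e+00 -1.19298980e-03 -2.87693696e+00] 0.0316068245887187 [-0.50539635 -0.09098475 -2.70143287] 13.45
[([373, 128, 28, 38, 536], [388.8, 149.4])]
0.5 [368.8 132.3] [400.  168.1] foot [391.2 162.7]
0.6 [370.  131.7] [402.9 167.8] foot [394.2 162.2]
0.7 [371.3 130.9] [405.5 167.3] foot [397.2 161.4]
0.04 needed shift mm [-19.6  -3.7  23.6] a [-0.545 -0.148  0.825]
0.008 needed shift mm [-2.2  1.  -2.8] a [-0.545 -0.148  0.825]
0 needed shift mm [ 2.1  2.2 -9.5] a [-0.545 -0.148  0.825]
```

Request:
move_arm(
  rows=[
    [2.2,0.6,-3.3,0,1],
    [2.2,0.6,-3.3,0,1],
    [0,0,0,0,1],
  ],
)

```text
time: 13.8
tool_pos: [0.5372, 0.1369, 0.1351]
tool_rot: [3.141, -0.0, -2.876]
contact_force: [0.0, -0.1, -2.1]
opening: 0.0313
grip_force: 25.0
```

Request:
move_arm(
  rows=[
    [2.2,0.6,-3.3,0,1],
    [0,0,0,0,1],
  ],
)

```text
time: 14.0
tool_pos: [0.539, 0.1375, 0.1316]
tool_rot: [3.141, -0.001, -2.876]
contact_force: [-1.5, -0.5, -2.7]
opening: 0.0315
grip_force: 25.0
```

Request:
move_arm(
  rows=[
    [-3.5,0,0,0,1],
    [0,0,0,0,1],
  ],
)

```text
time: 14.2
tool_pos: [0.5356, 0.1375, 0.1321]
tool_rot: [3.141, -0.0, -2.876]
contact_force: [-0.4, -0.1, -1.8]
opening: 0.0315
grip_force: 25.0
```

Request:
move_arm(
  rows=[
    [1.6,0.4,-2.5,0,1],
    [0,0,0,0,1],
  ],
)

```text
time: 14.4
tool_pos: [0.5377, 0.1378, 0.1293]
tool_rot: [3.142, 0.0, -2.876]
contact_force: [-0.5, 1.3, -3.0]
opening: 0.0312
grip_force: 25.0
```

Request:
move_arm(
  rows=[
    [1.6,0.4,-2.5,0,1],
    [0,0,0,0,1],
  ],
)

```text
time: 14.6
tool_pos: [0.5392, 0.1382, 0.1267]
tool_rot: [3.141, -0.0, -2.876]
contact_force: [-0.5, -1.0, -2.8]
opening: 0.0316
grip_force: 25.0
```

Request:
move_arm(
  rows=[
    [1.6,0.4,-2.5,0,1],
    [0,0,0,0,1],
  ],
)

```text
time: 14.8
tool_pos: [0.5407, 0.1386, 0.1242]
tool_rot: [3.141, -0.0, -2.876]
contact_force: [-0.9, -0.2, -2.9]
opening: 0.0314
grip_force: 25.0
```

Request:
move_arm(
  rows=[
    [1.6,0.4,-2.5,0,1],
    [0,0,0,0,1],
  ],
)

```text
time: 15.0
tool_pos: [0.5423, 0.1391, 0.1217]
tool_rot: [3.141, -0.0, -2.876]
contact_force: [-1.2, 0.1, -2.6]
opening: 0.0313
grip_force: 25.0
```

Request:
move_arm(
  rows=[
    [1.6,0.4,-2.5,0,1],
    [0,0,0,0,1],
  ],
)

```text
time: 15.2
tool_pos: [0.5439, 0.1394, 0.1192]
tool_rot: [3.141, -0.0, -2.876]
contact_force: [0.1, 0.2, -2.7]
opening: 0.0313
grip_force: 25.0
```

Request:
move_arm(
  rows=[
    [1.6,0.4,-2.5,0,1],
    [0,0,0,0,1],
  ],
)

```text
time: 15.4
tool_pos: [0.5455, 0.1398, 0.1167]
tool_rot: [3.141, -0.0, -2.876]
contact_force: [-0.4, -0.2, -2.6]
opening: 0.0316
grip_force: 25.0
```

With about 18 mm of nominal depth and no resistance, the shank must be in the bore. I'll continue to the disc.

Request:
move_arm(
  rows=[
    [1.6,0.4,-2.5,0,1],
    [1.6,0.4,-2.5,0,1],
    [0,0,0,0,1],
  ],
)

```text
time: 15.7
tool_pos: [0.5487, 0.1406, 0.1116]
tool_rot: [3.141, -0.001, -2.876]
contact_force: [0.4, -0.9, -3.4]
opening: 0.0318
grip_force: 25.0
```

Request:
move_arm(
  rows=[
    [1.6,0.4,-2.5,0,1],
    [1.6,0.4,-2.5,0,1],
    [0,0,0,0,1],
  ],
)

```text
time: 16.0
tool_pos: [0.5517, 0.1415, 0.1067]
tool_rot: [3.141, -0.001, -2.876]
contact_force: [-0.6, 0.0, -2.8]
opening: 0.0319
grip_force: 25.0
```

```bash
python3 chk.py s8
```

```text
[0.55172253 0.14146331 0.10670262] [ 3.14138083e+00 -8.16408102e-04 -2.87632126e+00] 0.03189957067057126 [-0.63353096  0.01487943 -2.80841154] 16.0
[([380, 150, 25, 22, 256], [394.5, 161.9])]
0.5 [376.7 150.1] [407.1 185. ] foot [398.4 179.6]
0.6 [378.  149.6] [409.9 184.7] foot [401.5 179.1]
0.7 [379.2 148.9] [412.6 184.3] foot [404.4 178.4]
0.04 needed shift mm [-38.6  -9.9  58.4] a [-0.545 -0.148  0.825]
0.008 needed shift mm [-21.1  -5.2  32. ] a [-0.545 -0.148  0.825]
0 needed shift mm [-16.8  -4.   25.4] a [-0.545 -0.148  0.825]
```

The visible bronze is shrinking as it goes in, so it is inside the bore by about 30 mm. I'll press on to home.

Request:
move_arm(
  rows=[
    [1.6,0.4,-2.5,0,1],
    [1.6,0.4,-2.5,0,1],
    [0,0,0,0,1],
  ],
  newtons=40,
)

```text
time: 16.35
tool_pos: [0.5542, 0.1422, 0.1021]
tool_rot: [3.141, -0.002, -2.876]
contact_force: [-5.6, -0.2, 1.2]
opening: 0.0314
grip_force: 40.0
```

Request:
move_arm(
  rows=[
    [1.6,0.4,-2.5,0,1],
    [0,0,0,0,1],
  ],
)

```text
time: 16.55
tool_pos: [0.5555, 0.1425, 0.0997]
tool_rot: [3.141, -0.002, -2.876]
contact_force: [-7.8, -0.7, 3.2]
opening: 0.0311
grip_force: 40.0
```

Request:
move_arm(
  rows=[
    [1.6,0.4,-2.5,0,1],
    [0,0,0,0,1],
  ],
)

```text
time: 16.75
tool_pos: [0.5569, 0.143, 0.0972]
tool_rot: [3.141, -0.003, -2.876]
contact_force: [-7.6, -0.8, 2.8]
opening: 0.0311
grip_force: 40.0
```

Request:
move_arm(
  rows=[
    [1.1,0.3,-1.7,0,1],
    [0,0,0,0,1],
  ],
)

```text
time: 16.95
tool_pos: [0.5577, 0.1432, 0.0957]
tool_rot: [3.141, -0.003, -2.876]
contact_force: [-9.1, -1.3, 5.2]
opening: 0.0311
grip_force: 40.0
```

Request:
move_arm(
  rows=[
    [1.4,0.4,-2.5,0,1],
    [0,0,0,0,1],
  ],
)

```text
time: 17.15
tool_pos: [0.5581, 0.1434, 0.0945]
tool_rot: [3.141, -0.005, -2.876]
contact_force: [-17.2, -2.4, 16.5]
opening: 0.0311
grip_force: 40.0
```

Request:
move_arm(
  rows=[
    [1.4,0.4,-2.5,0,1],
    [0,0,0,0,1],
  ],
)

```text
time: 17.35
tool_pos: [0.5592, 0.1437, 0.0928]
tool_rot: [3.141, -0.005, -2.876]
contact_force: [-19.2, -4.0, 22.2]
opening: 0.0314
grip_force: 43.1
```

Request:
move_arm(
  rows=[
    [1,0.3,-1.7,0,1],
    [0,0,0,0,1],
  ],
)

```text
time: 17.55
tool_pos: [0.5594, 0.1438, 0.0925]
tool_rot: [3.142, -0.006, -2.876]
contact_force: [-26.4, -5.8, 34.3]
opening: 0.0314
grip_force: 45.5
```

The force rose sharply to about 45 N, almost purely along the bore, at a nominal depth of 47 mm. The shoulder looks home, so I'll ease off, release and back away.

Request:
move_arm(
  rows=[
    [-1,-0.3,1.6,0,1],
    [0,0,0,0,0.1],
    [0,0,0,0,0.1],
    [0,0,0,0,-0.1],
    [0,0,0,0,-0.2],
    [0,0,0,0,-0.2],
  ],
)

```text
time: 18.15
tool_pos: [0.5632, 0.1442, 0.0911]
tool_rot: [-3.141, 0.003, -2.876]
contact_force: [0.4, 0.1, -0.3]
opening: 0.054
grip_force: 0.0
```

```bash
python3 chk.py s9
```

```text
[0.56321972 0.14423927 0.09111828] [-3.14124705e+00  2.90999113e-03 -2.87639824e+00] 0.05399573568805616 [ 0.43371949  0.14880332 -0.32900944] 18.15
[([392, 158, 14, 15, 67], [400.0, 164.8])]
0.5 [381.4 158.5] [411.5 193. ] foot [402.8 187.5]
0.6 [382.6 158. ] [414.3 192.8] foot [405.8 187.2]
0.7 [383.9 157.4] [416.9 192.4] foot [408.8 186.5]
0.04 needed shift mm [-50.1 -12.7  74. ] a [-0.545 -0.148  0.825]
0.008 needed shift mm [-32.6  -8.   47.6] a [-0.545 -0.148  0.825]
0 needed shift mm [-28.3  -6.8  41. ] a [-0.545 -0.148  0.825]
```

Request:
move_arm(
  rows=[
    [-5,-1,10,0,-0.2],
    [-10,-3,20,0,-0.2],
    [-10,-3,25,0,-0.2],
    [0,0,30,0,-0.2],
    [10,0,30,0,-0.2],
    [25,7,20,0,0.5],
    [0,0,0,0,1],
    [0,0,0,0,1],
    [0,0,0,0,1],
  ],
)

```text
time: 19.1
tool_pos: [0.5708, 0.1439, 0.2239]
tool_rot: [3.141, -0.003, -2.876]
contact_force: [0.4, 0.4, -0.4]
opening: 0.0276
grip_force: 0.0
```

```bash
cat > fin.py <<'E'
from h import *
import sys
s=monitor.observe(); print(s['tool_pos'],s['tool_rot'],s['opening'],s['time'])
M=np.array([.572,.1475,.115]); ph=.265; u=np.array([np.cos(ph),np.sin(ph),0]); z=np.array([0,0,1]); a=-np.sin(.6)*u+np.cos(.6)*z
e1=np.cos(.6)*u+np.sin(.6)*z;e2=np.cross(a,e1); t=np.linspace(0,6.28,60)[:,None]
for n in ('scene','wrist'):
    m,b=bronze(snap(n,n+sys.argv[1])); print(n,[x for x in b if (n=='wrist' or 260<x[0][0]<540)])
    for g in (0,.003,.006):
        ring=lambda h,r:M+(h+g)*a+r*(np.cos(t)*e1+np.sin(t)*e2)
        P=proj(n,np.vstack([ring(0,.026),ring(.006,.026),ring(.036,.016)]),s); T=proj(n,ring(.036,.016),s)
        print(g,P.min(0).round(1),(P.max(0)-P.min(0)).round(1),'top c',T.mean(0).round(1))
E
python3 fin.py 10
```

```text
[0.57082668 0.1439289  0.22394425] [ 3.14110224e+00 -2.90965824e-03 -2.87636792e+00] 0.027625821681587025 19.1
scene [([380, 148, 26, 26, 415], [391.4, 161.0])]
0 [379.4 145.6] [28.3 28.6] top c [387.2 150.4]
0.003 [378.7 144.2] [28.3 28.6] top c [386.6 149.1]
0.006 [378.  142.9] [28.4 28.6] top c [385.9 147.7]
wrist [([0, 38, 6, 23, 106], [2.0, 49.2]), ([279, 189, 73, 76, 4146], [314.9, 227.6]), ([236, 324, 15, 74, 665], [242.2, 361.7]), ([372, 324, 15, 74, 660], [379.9, 361.9]), ([108, 408, 428, 20, 4943], [348.5, 419.9])]
0 [279.3 191. ] [74.7 77.9] top c [317.2 214.7]
0.003 [279. 189.] [75.4 78.8] top c [317.3 212.9]
0.006 [278.7 186.9] [76.1 79.7] top c [317.4 211. ]
```

The silhouette matches a fully seated bushing: scene centre (393,161) against a predicted (393.5,160), and the wrist box agrees. To be sure, I'll give the closed end a short push with the shut fingers.

Request:
move_arm(
  rows=[
    [-9,-1,-20,0,1],
    [-9,-1,-30,0,1],
    [0,0,-20,0,1],
    [0,0,0,0,1],
  ],
)

```text
time: 19.6
tool_pos: [0.5515, 0.1418, 0.152]
tool_rot: [3.14, -0.007, -2.876]
contact_force: [0.4, -0.2, 0.0]
opening: 0.0003
grip_force: 0.0
```

Request:
move_arm(
  rows=[
    [1.6,0.4,-2.5,0,1],
    [1.6,0.4,-2.5,0,1],
    [1.6,0.4,-2.5,0,1],
    [1.6,0.4,-2.5,0,1],
    [0,0,0,0,1],
  ],
)

```text
time: 20.1
tool_pos: [0.5608, 0.1438, 0.1451]
tool_rot: [3.142, 0.0, -2.876]
contact_force: [0.7, -0.5, -0.1]
opening: 0.0008
grip_force: 0.0
```

Request:
move_arm(
  rows=[
    [1.6,0.4,-2.5,0,1],
    [1.6,0.4,-2.5,0,1],
    [0,0,0,0,1],
  ],
)

```text
time: 20.4
tool_pos: [0.5638, 0.1445, 0.1398]
tool_rot: [3.141, -0.001, -2.876]
contact_force: [-0.8, 0.0, 0.7]
opening: 0.0007
grip_force: 0.0
```

Request:
move_arm(
  rows=[
    [1.6,0.4,-2.5,0,1],
    [0,0,0,0,1],
  ],
)

```text
time: 20.6
tool_pos: [0.5654, 0.1449, 0.1374]
tool_rot: [3.141, -0.0, -2.876]
contact_force: [-0.1, 0.3, -0.4]
opening: 0.0005
grip_force: 0.0
```

Request:
move_arm(
  rows=[
    [-14,-3,0,0,1],
    [0,0,-8,0,1],
    [0,0,-5,0,1],
    [0,0,0,0,1],
  ],
)

```text
time: 21.0
tool_pos: [0.5515, 0.142, 0.1242]
tool_rot: [3.141, -0.001, -2.876]
contact_force: [-1.3, 0.1, 1.9]
opening: 0.0001
grip_force: 0.9
```

Request:
move_arm(
  rows=[
    [0.6,0,-3,0,1],
    [0,0,0,0,1],
  ],
)

```text
time: 21.2
tool_pos: [0.552, 0.142, 0.1234]
tool_rot: [3.142, 0.0, -2.876]
contact_force: [-6.3, -0.8, 14.3]
opening: 0.0003
grip_force: 7.5
```

Request:
move_arm(
  rows=[
    [0.6,0,-2,0,1],
    [0,0,0,0,1],
  ],
)

```text
time: 21.4
tool_pos: [0.5522, 0.1421, 0.123]
tool_rot: [-3.142, 0.001, -2.876]
contact_force: [-11.8, -1.8, 25.5]
opening: 0.0002
grip_force: 13.8
```

The end face pushes back rigidly with about 28 N and almost no travel, far above the 8 N press force, so it is home. I'll back off and check.

Request:
move_arm(
  rows=[
    [-2,0,10,0,1],
    [0,0,30,0,1],
    [0,0,40,0,1],
    [20,2,20,0,1],
    [0,0,0,0,1],
    [0,0,0,0,1],
  ],
)

```text
time: 22.0
tool_pos: [0.5706, 0.1439, 0.2191]
tool_rot: [3.141, -0.001, -2.876]
contact_force: [-1.4, -0.1, -0.7]
opening: 0.0001
grip_force: 0.0
```

```bash
python3 fin.py 11; python3 - <<'E'
from h import *
print([x for x in bronze(vision.read_camera('scene'))[1] if x[0][0]<300]); print(workorder.hand_in())
E
```

```text
[0.57060078 0.14391414 0.21905788] [ 3.14137956e+00 -6.07752910e-04 -2.87647773e+00] 0.00012420515106105565 22.0
scene [([380, 148, 26, 26, 411], [391.4, 161.0])]
0 [379.4 145.6] [28.3 28.6] top c [387.2 150.4]
0.003 [378.7 144.2] [28.3 28.6] top c [386.6 149.1]
0.006 [378.  142.9] [28.4 28.6] top c [385.9 147.7]
wrist [([278, 192, 74, 77, 4296], [314.7, 231.0]), ([298, 325, 7, 73, 395], [300.4, 360.6]), ([318, 325, 7, 73, 396], [321.6, 360.5]), ([51, 410, 424, 19, 4889], [294.6, 420.1])]
0 [278.8 192.3] [75.9 79. ] top c [317.3 216.5]
0.003 [278.4 190.2] [76.6 79.9] top c [317.4 214.6]
0.006 [278.1 188.2] [77.4 80.9] top c [317.4 212.8]
[([233, 243, 30, 39, 785], [247.1, 261.0]), ([136, 301, 38, 46, 1264], [154.1, 323.6])]
the job is handed in; nothing more can be done
None
```

I pressed the middle bushing into the bore, released it and handed the job in at about 22 s; the hand-in gave no verdict, but a final push on its end met a hard stop at about 28 N, camera measurements match it fully seated, and the other two bushings are still standing where they were.

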